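Set the sauce dish and rice bowl along the table rail

TASK

Set this place at the grill table by pushing only, without pinching or lifting anything: first slide the rectangular two-well sauce dish fully home into the corner of the wooden rail, its long side flat against the back rail and its end against the side stop. Then push the lidded steel rice bowl up beside it, so that the bowl touches both the back rail and the free end of the dish, with the dish still home. Leave everything else on the table where it stands.

Things in the scene. Friction and masses are not known exactly. Their poses are not given: they have to be found in the camera images.
- rail: Fixed L-shaped wooden corner rail, bars 25 mm high, 30 wide, yaw within 9 degrees. Origin on the table at the inner corner, z up. Back rail: inner face is this frame's plane x=0, from y=0 (the corner) to y=-360 mm; things come against it from the robot's side (-x). Side stop: inner face is the plane y=0, from x=0 to x=-100 mm, at the left; things come against it from -y.
- dish: Loose white ceramic sauce dish, two empty grey wells, brown rim, upright outer walls: 80 mm along its x, 180 along its y, 28 high, wall 6, 0.25 to 0.5 kg, slides freely. Origin at the centre of its underside, z up. Starts on the robot's side of the rail, up to 26 degrees askew to it. Home, its centre is 40 mm from the back rail's inner face and 90 from the side stop's.
- rice_bowl: Loose stainless-steel rice bowl, flat lid on (one solid piece): a plain upright drum 100 mm in diameter, 58 high, 0.2 to 0.42 kg, slides freely. Origin at the centre of its underside, z up. Starts to the right of the dish. In place, its centre is 50 mm from the back rail's inner face and 230 from the side stop's.
- cup: Bystander, loose: Open brushed-steel water cup, 66 dia x 70 high. It stands near the end of the side stop, on the robot's side of it. Origin at the centre of its underside.
- plate: Bystander, loose: Small round white plate, 110 dia x 18 high. It stands left of the cup, nearer the robot than the side stop. Origin at the centre of its underside.
- bowl: Bystander, loose: Round white open bowl, 110 dia x 42 high. It stands outside the side stop, to the left. Origin at the centre of its underside.
- jar: Bystander, loose: Amber glass jar with a dark steel cap, 56 dia x 85 high. It stands beyond the back rail, near the corner. Origin at the centre of its underside.
- spoon: Bystander, loose: Steel spoon lying flat, 190 long. It lies beyond the back rail. Origin at its underside, between handle and head.
- rest: Bystander, loose: Small white round chopstick rest, 44 dia x 20 high. It stands just past the right-hand end of the back rail. Origin at the centre of its underside.
Mind the look-alikes: they are no part of the job. What is shaped like the rice_bowl but green, pink or yellow is not meant.

How it is judged:
By the outcome, as a careful person would: the job done as asked, in the order asked, and still so for the second after the job is handed in, with the robot touching nothing.
It also fails if it takes over 72 s, if anything falls off the work surface, if the arm or the gripper's body presses on something with over 40 N, if the wrist force passes 120 N, or if a joint passes its speed limit or range.

ROBOT

A 6-joint arm with a two-finger parallel gripper is mounted at the origin on the work surface. World frame = base frame: x ahead of the robot, y to its left, z up, the work surface at z = 0. Lengths are in m, angles in rad, forces in N, time in s.
With the tool pointing down it reaches from about 0.325 to 0.775 m from the base axis. Payload 5.5 kg.
Tool frame: the origin (TCP) lies on the centre line of the jaws, within the pads' length; the fingertips stand 17 mm ahead of it and the grasp point (between the pads) lies 2 mm behind it; z points along the fingers, y is the line along which they close (so a half turn about z gives the same grasp; the last joint's range is limited). The gripper opens to 85 mm and grips with 20 to 120 N. Pads are 22 mm wide; open, the fingers measure 114 mm over their backs; the gripper's body (76 mm by 85 mm) begins 54 mm behind the grasp point. The pads swing forward as they close: fully open they stand 13 mm farther back than shut.
Start: joints at [1.233, 0.091, 1.231, -0, 1.82, -0.057], TCP at [0.166, 0.577, 0.248] pointing down, gripper open.
Joint ranges: [-2.87, 2.87], [-0.86, 2.18], [0.17, 2.46], [-1.51, 4.65], [0.06, 2.69], [-2.65, 2.65]. Speed limits (rad/s): [2.57, 2.57, 3.01, 3.14, 3.14, 3.14].

INTERFACE

Orientations are given as a unit quaternion [x, y, z, w].
In Python, from bench import status, capture, camera_model, finish_job gives the robot as it stands.
- The arm moves only by the shell command python3 -m handwheel 'ROWS' [OPENING] [FORCE]. ROWS is JSON, a list that holds one entry, the list of rows, each a list of 6 numbers: the shift along the tool's x, y, z in m, then the turn, a rotation vector about the tool's x, y, z in degrees. A call has 1 to 10 rows; each row is the pose to reach, as a shift and turn from the pose commanded when the call began, along the tool's axes at that moment; what a row does not reach only later rows make up. A row lasts 1/10 s, in which the tool goes at most 50 mm and 8.59 degrees, less where a joint would pass 70% of its speed; a pose out of reach is approached as far as the arm can. A call with a gripper value outside its range is refused whole. OPENING is the closure, from -1 (fully open) to 1 (shut), set as the call begins (- or left out, the last holds). The fingers move at their own pace and stop on an object; FORCE is the grip in N (left out, the last holds). Time passes only in rows, so rows that repeat a pose let the fingers close. It gives the time, the measured TCP pose, the force, the opening and the grip force at its end, in the units of the state.
- status.get_state(): the state, without advancing time (a new reading comes with each control period).
- capture(name): name is "side" or "top"; returns (picture, depth): 420x560x3 uint8, red, green, blue; 420x560 float32, m along the optical axis (not along the pixel's ray), 0 where there is no reading.
- camera_model(name): a dict with "camera_matrix" (3x3 intrinsics, pixels), "rvec" (rotation vector, rad) and "tvec" (3), from world to camera coordinates, as OpenCV has them. Camera axes: x right, y down, z forward; pixel columns grow to the right and rows downward; lengths in m; the calibration is good to about 2 mm. A picture is of the moment at which its call begins. camera_model takes no time and is no camera call.
- finish_job(): hands the job in; it is judged then, once.
The state is a dict: "t": time; "q": joint angles; "dq": joint speeds; "tau": joint torques, N m; "tool_pos": TCP position; "eef_rot": TCP orientation; "contact_force": force on the tool from outside, world axes, zero at the start; "moment": the same for the moment, N m; "width": finger opening in m; "finger_force": force on a finger pad.
Only numpy, scipy, OpenCV 4.12 (cv2) and the standard library are available. Lean on these libraries where they do the work, as an engineer would, in place of code of your own. Each camera call takes 0.05 s, during which the arm holds its last target. There are 200 camera calls.

## Working session

There is one attempt and no reset: what is moved stays moved. The work goes in short steps, Python scripts to look and compute and a shell command to move; the robot and the scene stay as the last step left them, time stands still between calls to the robot, and variables do not carry over. Pictures are saved under pics/ and viewed, at most 10 in all, crops included, and the job is handed in when it is done.

```bash
mkdir -p pics; cat > h.py <<'E'
import numpy as np, cv2
from bench import status, capture, camera_model, finish_job
def cm(n):
    m=camera_model(n); K=np.array(m["camera_matrix"]); R=cv2.Rodrigues(np.array(m["rvec"],float))[0]; t=np.array(m["tvec"],float).ravel(); return K,R,t
def cloud(n,depth):
    K,R,t=cm(n); v,u=np.mgrid[:depth.shape[0],:depth.shape[1]]
    P=np.stack([(u-K[0,2])/K[0,0]*depth,(v-K[1,2])/K[1,1]*depth,depth],-1)
    return (P-t)@R   # world
def proj(n,X):
    K,R,t=cm(n); p=(np.atleast_2d(X)@R.T+t)@K.T; return p[:,:2]/p[:,2:]
E
python3 - <<'E'
from h import *
for n in("top","side"):
    im,d=capture(n); np.savez(f"{n}0.npz",im=im,d=d); cv2.imwrite(f"pics/{n}0.png",cv2.resize(im[:,:,::-1],(784,588)))
    K,R,t=cm(n); print(n,K.round(1).tolist(),(-R.T@t).round(3),R[2].round(3))
s=status.get_state(); print(s)
E
```

```text
top [[415.0, 0.0, 285.0], [0.0, 415.0, 207.1], [0.0, 0.0, 1.0]] [ 0.43  -0.068  1.242] [ 0.15   0.018 -0.988]
side [[506.1, 0.0, 286.1], [0.0, 506.1, 217.6], [0.0, 0.0, 1.0]] [ 0.399 -0.921  0.996] [ 0.154  0.668 -0.728]
{'t': 0.1, 'q': array([ 1.23328155e+00,  9.18092007e-02,  1.23179976e+00, -2.41764955e-05,
        1.81981193e+00, -5.66861729e-02]), 'dq': array([-0.00033508, -0.0030226 , -0.00115422, -0.00100714, -0.00057134,
       -0.00025236]), 'tau': array([ 2.09997255e-03, -4.60222399e+01, -4.19215465e+01, -1.39682957e-04,
        1.07680110e-02, -1.32192778e-05]), 'tool_pos': array([0.16621445, 0.57627392, 0.24722921]), 'eef_rot': array([ 1.39956234e-01,  9.90157269e-01, -8.98715252e-04, -1.67517794e-04]), 'contact_force': array([ 1.04149465, -0.53684431,  0.10229598]), 'moment': array([ 0.04879029,  0.01181629, -0.00325754]), 'finger_force': 0.0, 'width': 0.08583696951694143}
```

View pics/top0.png

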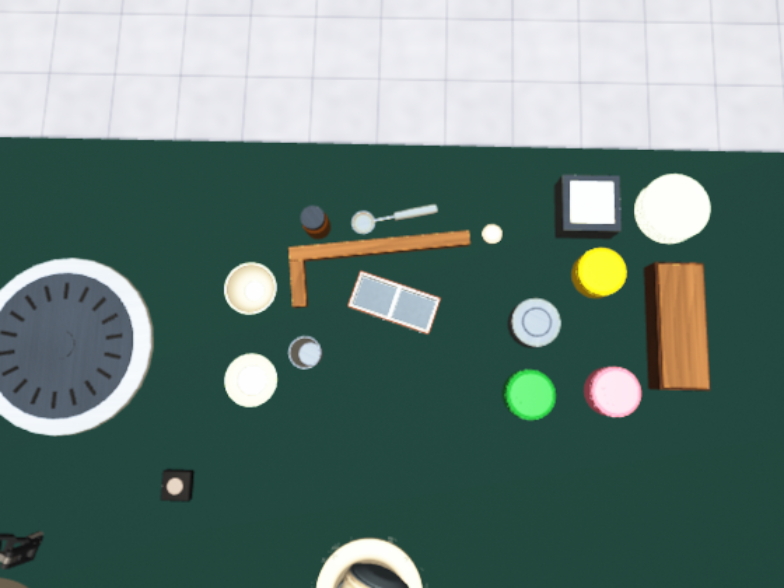

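View pics/side0.png

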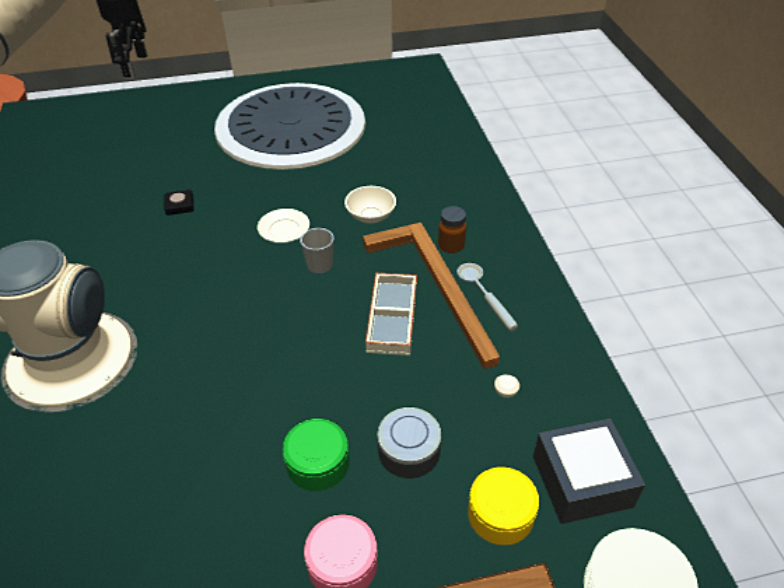

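The top view shows the corner rail at (290,250), with the back bar running to (470,237) and the stop to (299,305). The dish is at (395,302). There are four drum-shaped things: steel (536,322), green (530,394), yellow (600,272) and pink (613,391). The plain steel one fits the rice bowl; in the side view it is at (409,437). Next I'll measure from both views and confirm it in a crop.

```bash
cat > meas.py <<'E'
from h import *
from scipy import ndimage
def load(n,fresh=True):
    im,d=capture(n); return im,d
def blobs(n,im,d):
    P=cloud(n,d); ok=(d>0)&(P[...,2]>0.010)&(P[...,2]<0.12)&(P[...,0]>0.3)&(P[...,0]<0.85)&(P[...,1]>-.5)&(P[...,1]<.3)
    L,k=ndimage.label(ok); out=[]
    for i in range(1,k+1):
        m=L==i
        if m.sum()<60: continue
        out.append((m,P[m],im[m]))
    return out
def rect(X):
    r=cv2.minAreaRect((X[:,:2]*1000).astype(np.float32)); return r
E
python3 - <<'E'
from meas import *
for n in("top","side"):
    z=np.load(n+"0.npz"); im,d=z["im"],z["d"]
    P=cloud(n,d); print(n,"table z",np.median(P[200:260,240:330,2][d[200:260,240:330]>0]) if n=="top" else "")
    for m,X,c in blobs(n,im,d):
        zt=np.percentile(X[:,2],95); T=X[X[:,2]>zt-.008]; r=rect(T); v,u=np.nonzero(m)
        print(len(X),"px784",(u.mean()*1.4).round(),(v.mean()*1.4).round(),"top z",zt.round(4),"ctr",np.round(r[0]),"size",np.round(r[1]),"ang",round(r[2],1),"rgb",c.mean(0).round())
im=np.load("top0.npz")["im"]; cv2.imwrite("pics/crop.png",cv2.resize(im[180:310,330:470,::-1],(560,520)))
E
```

```text
top table z 0.00216335076064872
1887 px784 586.0 209.0 top z 0.0778 ctr [ 795. -439.] size [119. 110.] ang 89.8 rgb [159. 163. 165.]
382 px784 314.0 222.0 top z 0.089 ctr [752. 138.] size [49. 47.] ang 2.2 rgb [80. 76. 73.]
265 px784 402.0 215.0 top z 0.0223 ctr [772. -35.] size [ 48. 177.] ang 6.4 rgb [187. 197. 193.]
149 px784 491.0 234.0 top z 0.0246 ctr [ 744. -242.] size [35. 36.] ang 6.5 rgb [243. 241. 229.]
1727 px784 362.0 254.0 top z 0.0296 ctr [663.  -5.] size [130. 390.] ang 7.6 rgb [190. 131.  76.]
1010 px784 597.0 273.0 top z 0.0623 ctr [ 660. -457.] size [86. 97.] ang 90.0 rgb [233. 228.  42.]
616 px784 254.0 288.0 top z 0.0438 ctr [608. 256.] size [ 85. 107.] ang 89.3 rgb [243. 239. 217.]
509 px784 392.0 302.0 top z 0.0323 ctr [588. -34.] size [180.  81.] ang 72.4 rgb [216. 205. 198.]
1022 px784 533.0 323.0 top z 0.0626 ctr [ 551. -326.] size [95. 95.] ang 43.1 rgb [183. 197. 205.]
209 px784 298.0 352.0 top z 0.0721 ctr [476. 146.] size [55. 64.] ang 80.8 rgb [121. 124. 122.]
452 px784 254.0 380.0 top z 0.0211 ctr [418. 254.] size [107.  92.] ang 0.0 rgb [250. 251. 241
[... 778 characters left out ...]
160. 137.]
249 px784 498.0 307.0 top z 0.022 ctr [777. -49.] size [ 23. 151.] ang 18.5 rgb [172. 185. 181.]
206 px784 507.0 384.0 top z 0.0229 ctr [ 741. -245.] size [36. 38.] ang 70.2 rgb [242. 239. 221.]
1836 px784 409.0 441.0 top z 0.0615 ctr [ 548. -328.] size [98. 96.] ang 74.8 rgb [145. 159. 167.]
1903 px784 316.0 453.0 top z 0.0619 ctr [ 402. -316.] size [99. 95.] ang 80.5 rgb [ 46. 178.  66.]
3382 px784 583.0 465.0 top z 0.0766 ctr [ 794. -440.] size [119. 111.] ang 89.9 rgb [149. 154. 156.]
1698 px784 501.0 498.0 top z 0.0616 ctr [ 658. -458.] size [97. 84.] ang 0.1 rgb [238. 236.  25.]
1257 px784 338.0 538.0 top z 0.062 ctr [ 413. -469.] size [62. 98.] ang 89.9 rgb [249. 195. 215.]
```

View pics/crop.png

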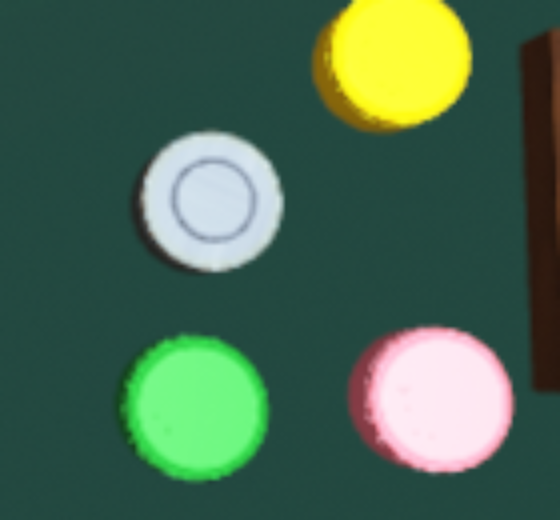

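The crop shows the plain steel drum at (212,200), clearly different from the green (195,407), yellow (400,60) and pink (430,400) ones. The two views agree within 3 mm, and the sizes match the given values: dish 180x81, rail 390x130, drum about 98. I'll work in the rail frame, with the corner near (0.675,0.164) and yaw 7.7°.

```bash
cat > go.py <<'E'
import sys
from meas import *
from scipy.spatial.transform import Rotation as Ro
PSI=7.7; C=np.array([.675,.164]); A=Ro.from_euler('z',PSI,degrees=True).as_matrix()
def tcp():
    s=status.get_state(); p=s["tool_pos"]; R=Ro.from_quat(s["eef_rot"])
    l=A[:2,:2].T@(p[:2]-C); ty=R.as_matrix()[:,1]; return s,p,R,l,np.degrees(np.arctan2(ty[1],ty[0]))-PSI
def need(x,y,z,a): # rail x,y, z (m), angle of tool y in the rail frame
    s,p,R,l,_=tcp(); w=np.r_[A[:2,:2]@[x,y]+C,z]
    G=Ro.from_matrix(A)*Ro.from_euler('z',a-90,degrees=True)*Ro.from_quat([0,1,0,0])
    return (R.inv().apply(w-p)).round(4).tolist()+(R.inv()*G).as_rotvec(degrees=True).round(1).tolist()
def objs():
    """dish and steel drum in rail mm, from both cameras"""
    for n in("top","side"):
        im,d=capture(n)
        for m,X,c in blobs(n,im,d):
            zt=np.percentile(X[:,2],95); c=c.mean(0)
            r=rect(X[X[:,2]>zt-.008]); q=A[:2,:2].T@(np.array(r[0])/1000-C)*1000; s=sorted(r[1])
            a=r[2]+(0 if r[1][0]<r[1][1] else 90)-PSI
            print(n,"z",round(zt,3),"rail",q.round(1),"size",np.round(s),"ang",round((a+90)%180-90,1))
if __name__=="__main__":
    s,p,R,l,a=tcp(); print("t",round(s["t"],2),"rail tcp",l.round(4),"z",p[2].round(4),"ang",a.round(1),"w",round(s["width"],3),"F rail",(A.T@s["contact_force"]).round(1))
    if len(sys.argv)>1: print(need(*map(float,sys.argv[1:5])))
E
python3 go.py -.215 -.184 .15 90; python3 -c "
from go import *
objs()"
```

```text
t 0.1 rail tcp [-0.449   0.4767] z 0.2472 ang 66.2 w 0.086 F rail [ 1.  -0.7  0.1]
[-0.4806, -0.51, 0.0981, -0.1, -0.0, -23.8]
top z 0.078 rail [  38.6 -614.1] size [110. 120.] ang -8.3
top z 0.089 rail [ 73.4 -37.3] size [47. 48.] ang 45.2
top z 0.023 rail [  79. -246.] size [ 19. 106.] ang 6.6
top z 0.024 rail [  12.4 -412.5] size [36. 37.] ang 45.8
top z 0.03 rail [ -33.4 -165.6] size [129. 392.] ang 0.3
top z 0.063 rail [ -99.1 -613.1] size [86. 95.] ang 82.2
top z 0.044 rail [-54.1 100.9] size [ 86. 108.] ang 82.7
top z 0.032 rail [-112.7 -184.8] size [ 81. 181.] ang -25.7
top z 0.062 rail [-190.  -468.9] size [95. 97.] ang -6.4
top z 0.072 rail [-199.2    9.1] size [54. 64.] ang 73.7
top z 0.021 rail [-242.8  123.2] size [ 93. 107.] ang 82.2
top z 0.063 rail [-343.3 -591.2] size [65. 94.] ang 83.4
top z 0.063 rail [-332.4 -437.3] size [94. 95.] ang -6.2
side z 0.044 rail [-56.4  99.5] size [ 89. 107.] ang 81.7
side z 0.087 rail [ 71.7 -39.1] size [48. 49.] ang -67.8
side z 0.07 rail [-202.2    3.1] size [64. 66.] ang -25.2
side z 0.029 rail [ -37.3 -166.1] size [130. 394.] ang -0.2
side z 0.032 rail [-114.1 -184.6] size [ 80. 186.] ang -25.5
side z 0.022 rail [  78.3 -250.3] size [ 21. 104.] ang 3.8
side z 0.023 rail [  11.5 -413.2] size [36. 39.] ang 45.7
side z 0.062 rail [-191.7 -470.5] size [96. 98.] ang -23.7
side z 0.062 rail [-334.1 -439.2] size [95. 97.] ang -14.6
side z 0.076 rail [  37.4 -614.6] size [111. 120.] ang -7.7
side z 0.062 rail [-100.4 -613.9] size [84. 98.] ang 82.5
side z 0.062 rail [-344.6 -591.7] size [63. 98.] ang 82.4
```

```bash
python3 -m handwheel '[[[-0.03,-0.032,0,0,0,-2],[-0.06,-0.063,0.01,0,0,-5],[-0.09,-0.095,0.015,0,0,-8],[-0.12,-0.127,0.02,0,0,-11],[-0.15,-0.159,0.03,0,0,-14],[-0.18,-0.191,0.03,0,0,-17],[-0.21,-0.223,0.04,0,0,-20],[-0.24,-0.255,0.05,0,0,-22],[-0.27,-0.287,0.05,0,0,-23.8],[-0.3,-0.318,0.06,0,0,-23.8]]]' -1; python3 go.py -.215 -.184 .10 90
```

```text
t: 1.2
tool_pos: [0.3671, 0.1863, 0.1891]
eef_rot: [-0.068, 0.998, 0.0, 0.001]
contact_force: [1.3, 0.8, -0.1]
width: 0.0858
finger_force: 0.0
t 1.2 rail tcp [-0.3021  0.0633] z 0.1891 ang 90.1 w 0.086 F rail [ 1.4  0.7 -0.1]
[-0.0866, -0.2475, 0.0892, 0.0, 0.1, 0.1]
```

```bash
python3 -m handwheel '[[[-0.01,-0.03,0,0,0,0],[-0.02,-0.06,0,0,0,0],[-0.03,-0.09,0.01,0,0,0],[-0.04,-0.12,0.02,0,0,0],[-0.05,-0.15,0.035,0,0,0],[-0.065,-0.18,0.05,0,0,0],[-0.075,-0.21,0.065,0,0,0],[-0.082,-0.235,0.08,0,0,0],[-0.087,-0.247,0.089,0,0,0],[-0.087,-0.247,0.089,0,0,0]]]'
python3 - <<'E'
from go import *
import sys
s,p,R,l,a=tcp(); print(l,p[2],a)
im,d=capture("side"); P=cloud("side",d)
m=(d>0)&(abs(P[...,0]-p[0])<.045)&(abs(P[...,1]-p[1])<.09)&(P[...,2]>.045)
v,u=np.nonzero(m); X=P[m]
for c in (X[:,1]<p[1]-.02, X[:,1]>p[1]+.02):
    Y=X[c]; print("min z",np.percentile(Y[:,2],[0,2,10]).round(3)); B=Y[Y[:,2]<Y[:,2].min()+.02]; print("x' y' range",(B[:,:2]-C)@A[:2,:2].min() if 0 else np.array([((B[:,:2]-C)@A[:2,:2]).min(0),((B[:,:2]-C)@A[:2,:2]).max(0)]).round(3))
c=proj("side",p)[0].astype(int); print(c)
cv2.imwrite("pics/tip.png",cv2.resize(im[max(c[1]-90,0):c[1]+70,max(c[0]-110,0):c[0]+110,::-1],None,fx=3,fy=3))
E
```

```text
t: 2.2
tool_pos: [0.4852, -0.046, 0.0975]
eef_rot: [-0.066, 0.998, 0.0, -0.002]
contact_force: [-0.8, 0.4, 1.0]
width: 0.0854
finger_force: 0.0
[-0.21624194 -0.18269855] 0.09748726212520442 89.89300271969981
min z [0.093 0.146 0.194]
x' y' range [[-0.228 -0.241]
 [-0.205 -0.23 ]]
min z [0.094 0.107 0.425]
x' y' range [[-0.228 -0.143]
 [-0.22  -0.136]]
[240 210]
```

View pics/tip.png

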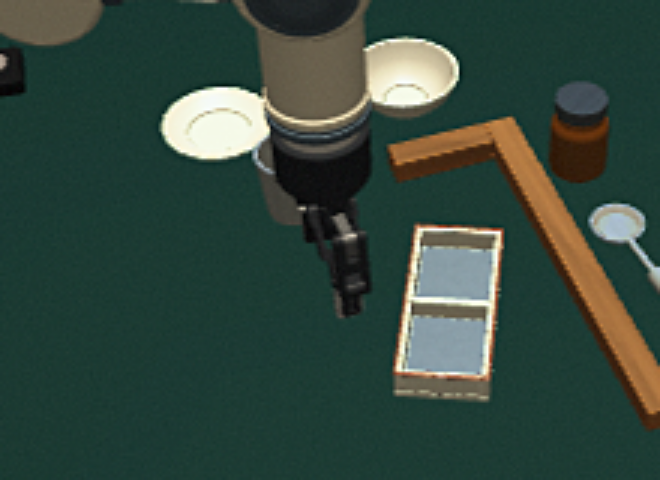

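The crop shows the open jaws at (345,290), clear of the dish at (450,310) and on its robot side. With the jaws open, the fingertips stand about 4 mm ahead of the TCP and the pads are 22–23 mm wide. I'll lower to TCP z = 14 mm and push the dish towards the back rail.

```bash
python3 -m handwheel '[[[0,0,0.02,0,0,0],[0,0,0.04,0,0,0],[0,0,0.06,0,0,0],[0,0,0.072,0,0,0],[0,0,0.08,0,0,0],[0,0,0.083,0,0,0],[0,0,0.083,0,0,0]]]' | grep -E "pos|force"
python3 -m handwheel '[[[-0.006,0,0,0,0,0],[-0.012,0,0,0,0,0],[-0.018,0,0,0,0,0],[-0.024,0,0,0,0,0],[-0.03,0,0,0,0,0],[-0.036,0,0,0,0,0],[-0.042,0,0,0,0,0],[-0.048,0,0,0,0,0],[-0.054,0,0,0,0,0],[-0.06,0,0,0,0,0]]]' | grep -E "pos|force"
python3 go.py -.1 -.184 .014 90; python3 -c "
from go import *
objs()" | grep -E "z 0.03 |z 0.029|z 0.03[1-5]"
```

```text
tool_pos: [0.486, -0.045, 0.0167]
contact_force: [0.1, -0.7, 0.3]
finger_force: 0.0
tool_pos: [0.5457, -0.0372, 0.0162]
contact_force: [-2.0, -1.6, -0.9]
finger_force: 0.7
t 3.95 rail tcp [-0.1551 -0.182 ] z 0.0162 ang 90.0 w 0.085 F rail [-2.2 -1.3 -0.9]
[-0.0551, -0.002, 0.0022, 0.0, -0.0, 0.0]
top z 0.03 rail [ -36.3 -165.3] size [130. 389.] ang -0.7
top z 0.034 rail [ -54.9 -196.3] size [  6. 123.] ang -14.7
side z 0.029 rail [ -10.9 -166. ] size [ 75. 393.] ang -0.8
```

```bash
python3 -m handwheel '[[[-0.005,0,0,0,0,0],[-0.01,0,0,0,0,0],[-0.015,0,0,0,0,0],[-0.02,0,0,0,0,0],[-0.025,0,0,0,0,0],[-0.03,0,0,0,0,0],[-0.035,0,0,0,0,0],[-0.04,0,0,0,0,0],[-0.045,0,0,0,0,0],[-0.048,0,0,0,0,0]]]' | grep -E "force"
python3 go.py -.091 -.184 .014 90; python3 -c "
from go import *
objs()
im,d=capture('top'); cv2.imwrite('pics/top1.png',cv2.resize(im[140:300,170:400,::-1],None,fx=3,fy=3))" | grep -E "z 0.03 |z 0.029|z 0.03[1-5]"
```

```text
contact_force: [-4.7, -0.6, 3.3]
finger_force: 2.2
t 5.05 rail tcp [-0.1072 -0.1817] z 0.0163 ang 90.0 w 0.085 F rail [-4.7  0.1  3.3]
[-0.0162, -0.0023, 0.0023, 0.0, -0.0, 0.0]
top z 0.03 rail [  11.  -248.8] size [ 32. 224.] ang -0.7
top z 0.029 rail [-35.  -38.4] size [130. 136.] ang -0.6
side z 0.029 rail [  11.1 -167.3] size [ 32. 392.] ang -0.8
side z 0.029 rail [-95.2  13.3] size [15. 32.] ang -19.0
```

View pics/top1.png

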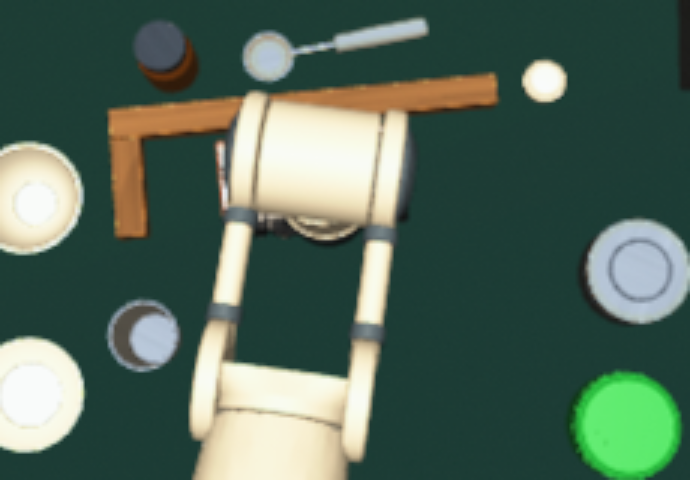

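The dish is now nearly square to the rail: its left end shows at (222,180), with the back rail close above. I'll push on gently until it makes contact.

```bash
python3 -m handwheel '[[[-0.003,0,0,0,0,0],[-0.006,0,0,0,0,0],[-0.009,0,0,0,0,0],[-0.011,0,0,0,0,0],[-0.013,0,0,0,0,0]]]' | grep -E "force"
python3 go.py
python3 -m handwheel '[[[-0.001,0,0,0,0,0],[-0.002,0,0,0,0,0],[-0.003,0,0,0,0,0]]]' | grep -E "force"
python3 go.py
```

```text
contact_force: [-12.8, -0.6, 9.0]
finger_force: 6.3
t 5.7 rail tcp [-0.0952 -0.1819] z 0.0162 ang 90.0 w 0.085 F rail [-12.8   1.1   9. ]
contact_force: [-23.2, -0.9, 13.7]
finger_force: 11.6
t 6.0 rail tcp [-0.095  -0.1818] z 0.0163 ang 90.0 w 0.085 F rail [-23.1   2.2  13.7]
```

```bash
python3 -m handwheel '[[[0.01,0,0,0,0,0],[0.025,0,-0.005,0,0,0],[0.04,0,-0.03,0,0,0],[0.06,-0.03,-0.07,0,0,8],[0.08,-0.06,-0.1,0,0,16],[0.08,-0.1,-0.1,0,0,24],[0.08,-0.14,-0.1,0,0,32],[0.08,-0.17,-0.1,0,0,40],[0.08,-0.2,-0.1,0,0,48],[0.08,-0.22,-0.1,0,0,56]]]' | grep -E "force"
python3 -m handwheel '[[[0,0,0,0,0,8],[0,0,0,0,0,16],[0,0,0,0,0,24],[0,0,0,0,0,32],[0,0,0,0,0,34],[0,0,0,0,0,34]]]' -0.06 | grep -E "width"
python3 go.py -.043 -.31 .06 0;  python3 -c "
from go import *
objs()" | grep -E "z 0.03 |z 0.029|z 0.03[1-5]"
```

```text
contact_force: [0.2, -0.4, 0.5]
finger_force: 0.0
width: 0.0454
t 7.6 rail tcp [-0.171  -0.4022] z 0.1163 ang 0.0 w 0.045 F rail [ 0.4 -0.4  0.1]
[0.0923, 0.1279, 0.0564, 0.1, 0.0, 0.0]
top z 0.031 rail [ -36.6 -165.2] size [130. 390.] ang -0.6
side z 0.03 rail [  -3.  -214.9] size [ 60. 297.] ang -1.3
```

```bash
cat >> meas.py <<'E'
def dish(n,A,C):
    im,d=capture(n); P=cloud(n,d); q=((P[...,:2]-C)@A[:2,:2])*1000; hsv=cv2.cvtColor(im,cv2.COLOR_RGB2HSV)
    m=(d>0)&(q[...,0]>-135)&(q[...,0]<15)&(q[...,1]<15)&(q[...,1]>-340)&(P[...,2]>.004)&(P[...,2]<.045)&(hsv[...,1]<75)&(hsv[...,2]>90)
    m&=~((q[...,1]<-190)&(P[...,2]>.04)); L,k=ndimage.label(m); 
    if k: m=L==1+np.argmax(ndimage.sum(m,L,range(1,k+1)))
    w=(hsv[...,1]>90)&(hsv[...,0]<20)&(q[...,0]>-120)&(q[...,0]<35)&(q[...,1]<35)&(q[...,1]>-400)&(P[...,2]>.022)&(P[...,2]<.04)
    r=cv2.minAreaRect(q[m].astype(np.float32)); a=r[2]+(0 if r[1][0]<r[1][1] else 90)
    print(n,"dish ctr",np.round(r[0],1),"size",np.round(sorted(r[1])),"ang",round((a+90)%180-90,1),"y",np.percentile(q[m][:,1],[.5,99.5]).round(1),"x",np.percentile(q[m][:,0],[.5,99.5]).round(1))
    # rail inner faces seen in this view
    for lab,sel,ax in(("back",w&(q[...,1]<-290),0),("stop",w&(q[...,0]<-20),1)):
        if sel.sum()>10: print("  ",lab,np.percentile(q[sel][:,ax],[2,98]).round(1))
E
python3 -c "
from go import *
for n in('top','side'): dish(n,A,C)"
```

```text
top dish ctr [ -41.8 -167.7] size [ 78. 177.] ang -0.2 y [-255.4  -79.5] x [-80.4  -3.6]
   back [-4.3 24.5]
   stop [-236.8   28.5]
side dish ctr [ -25.2 -195. ] size [ 46. 120.] ang -7.9 y [-251.8 -139.4] x [-52.9  -8.1]
   back [-6.6 22.6]
```

```bash
python3 -m handwheel '[[[0.02,0.03,0,0,0,0],[0.05,0.06,0,0,0,0],[0.08,0.09,0.01,0,0,0],[0.1,0.115,0.02,0,0,0],[0.11,0.128,0.045,0,0,0],[0.11,0.128,0.07,0,0,0],[0.11,0.128,0.085,0,0,0],[0.11,0.128,0.089,0,0,0],[0.11,0.128,0.089,0,0,0]]]' 0.3 | grep -E "force|width"
python3 go.py -.043 -.268 .025 0
python3 - <<'E'
from go import *
s,p,R,l,a=tcp()
im,d=capture("side"); P=cloud("side",d); q=(P[...,:2]-C)@A[:2,:2]
m=(d>0)&(abs(q[...,0]-l[0])<.05)&(abs(q[...,1]-l[1])<.02)&(P[...,2]>.006)&(im.max(2)<70)&(P[...,2]<.08)
print("tip z",np.percentile(P[m][:,2],[0,2,5]).round(3), "x'",np.percentile(q[m][:,0],[1,99]).round(3),"y'",np.percentile(q[m][:,1],[1,99]).round(3))
E
```

```text
contact_force: [0.5, -0.5, 0.2]
width: 0.0299
finger_force: 0.0
t 8.7 rail tcp [-0.044  -0.2924] z 0.027 ang -0.0 w 0.03 F rail [ 0.5 -0.5  0.2]
[0.0244, 0.001, 0.002, -0.0, -0.0, -0.0]
tip z [0.006 0.008 0.012] x' [-0.092  0.004] y' [-0.309 -0.28 ]
```

```bash
python3 -m handwheel '[[[0.01,0,0,0,0,0],[0.02,0,0,0,0,0],[0.026,0,0,0,0,0],[0.032,0,0,0,0,0],[0.038,0,0,0,0,0],[0.044,0,0,0,0,0],[0.05,0,0,0,0,0],[0.056,0,0,0,0,0],[0.062,0,0,0,0,0],[0.068,0,0,0,0,0]]]' | grep -E "force"
python3 -m handwheel '[[[0.005,0,0,0,0,0],[0.01,0,0,0,0,0],[0.014,0,0,0,0,0],[0.018,0,0,0,0,0],[0.021,0,0,0,0,0]]]' | grep -E "force"
python3 go.py -.043 -.191 .025 0
python3 -c "
from go import *
for n in('top','side'): dish(n,A,C)"
```

```text
contact_force: [1.3, -5.6, 4.7]
finger_force: 2.8
contact_force: [1.0, -5.0, 4.6]
finger_force: 2.8
t 10.25 rail tcp [-0.043  -0.2037] z 0.0286 ang -0.0 w 0.03 F rail [ 0.3 -5.1  4.6]
[0.0127, -0.0, 0.0036, 0.1, 0.1, -0.0]
top dish ctr [-42.3 -59.2] size [78. 88.] ang -0.4 y [-101.3  -16.2] x [-80.4  -4.1]
   back [-4.3 24.9]
   stop [-168.8   28.3]
side dish ctr [-47.8 -62.5] size [75. 99.] ang 1.9 y [-109.5  -13.5] x [-84.5 -12. ]
   back [-6.4 22.3]
   stop [-191.2   28.7]
```

```bash
python3 -m handwheel '[[[0.003,0,0,0,0,0],[0.006,0,0,0,0,0],[0.009,0,0,0,0,0],[0.011,0,0,0,0,0],[0.013,0,0,0,0,0]]]' | grep -E "force"
python3 go.py
python3 -m handwheel '[[[0.001,0,0,0,0,0],[0.002,0,0,0,0,0],[0.003,0,0,0,0,0]]]' | grep -E "force"
python3 go.py
```

```text
contact_force: [2.2, -11.6, 4.0]
finger_force: 5.6
t 10.85 rail tcp [-0.0432 -0.1912] z 0.0282 ang -0.0 w 0.03 F rail [  0.6 -11.8   4. ]
contact_force: [2.1, -16.8, 3.0]
finger_force: 8.6
t 11.15 rail tcp [-0.0434 -0.1911] z 0.0282 ang -0.1 w 0.03 F rail [ -0.2 -16.9   3. ]
```

```bash
python3 -m handwheel '[[[-0.01,0,0,0,0,0],[-0.03,0,-0.01,0,0,0],[-0.045,0,-0.05,0,0,0],[-0.045,-0.03,-0.09,0,0,-8],[-0.02,-0.07,-0.09,0,0,-16],[0.02,-0.1,-0.09,0,0,-24],[0.05,-0.11,-0.09,0,0,-32],[0.08,-0.11,-0.09,0,0,-40],[0.098,-0.11,-0.09,0,0,-48],[0.098,-0.11,-0.09,0,0,-56]]]' | grep -E "force"
python3 -m handwheel '[[[0,0,0,0,0,-8],[0,0,0,0,0,-16],[0,0,0,0,0,-24],[0,0,0,0,0,-32],[0,0,0,0,0,-34],[0,0,0,0,0,-34]]]' -1 | grep -E "width"
python3 go.py -.13 -.092 .016 90
```

```text
contact_force: [-0.0, -0.5, 0.2]
finger_force: 0.0
width: 0.0851
t 12.75 rail tcp [-0.1536 -0.0892] z 0.1175 ang 90.0 w 0.085 F rail [-0.1 -0.8  1.2]
[-0.0237, -0.0029, 0.1015, 0.0, -0.0, 0.0]
```

```bash
python3 -m handwheel '[[[-0.012,-0.003,0.02,0,0,0],[-0.024,-0.003,0.045,0,0,0],[-0.024,-0.003,0.07,0,0,0],[-0.024,-0.003,0.09,0,0,0],[-0.024,-0.003,0.1,0,0,0],[-0.024,-0.003,0.102,0,0,0]]]' | grep -E "force"
python3 -m handwheel '[[[-0.006,0,0,0,0,0],[-0.012,0,0,0,0,0],[-0.018,0,0,0,0,0],[-0.023,0,0,0,0,0],[-0.027,0,0,0,0,0],[-0.03,0,0,0,0,0],[-0.032,0,0,0,0,0],[-0.034,0,0,0,0,0]]]' | grep -E "force"
python3 go.py -.094 -.092 .015 90
```

```text
contact_force: [-1.1, 0.3, 1.0]
finger_force: 0.0
contact_force: [-2.4, -0.0, 0.7]
finger_force: 1.6
t 14.15 rail tcp [-0.0955 -0.092 ] z 0.0152 ang 90.0 w 0.085 F rail [-2.3  0.3  0.7]
[-0.0015, -0.0, 0.0002, 0.0, -0.0, 0.0]
```

```bash
python3 -m handwheel '[[[-0.001,0,0,0,0,0],[-0.002,0,0,0,0,0],[-0.003,0,0,0,0,0],[-0.004,0,0,0,0,0],[-0.005,0,0,0,0,0]]]' | grep -E "force"
python3 go.py -.2 -.4 .12 90
python3 -m handwheel '[[[0.01,0,0,0,0,0],[0.02,0,0,0,0,0],[0.03,0,-0.02,0,0,0],[0.035,0,-0.06,0,0,0],[0.05,-0.03,-0.09,0,0,0],[0.07,-0.07,-0.1,0,0,0],[0.09,-0.11,-0.1,0,0,0],[0.1,-0.15,-0.1,0,0,0],[0.11,-0.19,-0.1,0,0,0],[0.11,-0.23,-0.1,0,0,0]]]' | grep -E "force"
python3 -c "
from go import *
for n in('top','side'): dish(n,A,C)
objs()" | grep -E "dish|back|stop|z 0.06"; python3 go.py
```

```text
contact_force: [-19.6, -2.0, 11.8]
finger_force: 9.8
t 14.65 rail tcp [-0.0938 -0.092 ] z 0.0151 ang 90.0 w 0.086 F rail [-19.7   0.7  11.8]
[0.1069, -0.3081, -0.104, 0.0, -0.5, -0.0]
contact_force: [1.1, 0.2, -0.3]
finger_force: 0.0
top dish ctr [-40.7 -92.2] size [ 78. 177.] ang -0.2 y [-180.    -4.8] x [-79.4  -2.6]
   back [-4.2 24.6]
   stop [-162.8   28.1]
side dish ctr [-44.6 -90.5] size [ 78. 178.] ang -0.0 y [-175.7   -3.3] x [-82.4  -6.4]
   back [-6.2 22.2]
   stop [-181.8   27.3]
top z 0.063 rail [ -99.2 -613. ] size [86. 95.] ang 83.0
top z 0.062 rail [-198.7 -500.8] size [32. 88.] ang 70.6
top z 0.063 rail [-343.1 -591.4] size [64. 94.] ang 82.6
top z 0.062 rail [-334.2 -442. ] size [87. 96.] ang 59.8
side z 0.062 rail [-191.6 -470.3] size [96. 98.] ang -23.5
side z 0.062 rail [-334.5 -439.8] size [97. 98.] ang -24.2
side z 0.061 rail [-100.2 -613.6] size [85. 99.] ang 82.2
side z 0.062 rail [-344.8 -592.2] size [62. 97.] ang 82.3
t 15.85 rail tcp [-0.2009 -0.3225] z 0.1151 ang 89.9 w 0.086 F rail [-0.   0.1  0.5]
```

The dish is home: flat on the back rail at x' = -3 mm (my frame's offset) with its free end at y' = -180. Now I'll go behind the steel bowl and cradle-push it along the diagonal.

```bash
python3 -m handwheel '[[[0,-0.02,0,0,0,8],[0.005,-0.05,0,0,0,16],[0.01,-0.08,0,0,0,24],[0.015,-0.11,0,0,0,32],[0.02,-0.14,0,0,0,40],[0.025,-0.17,0,0,0,48],[0.03,-0.195,0,0,0,56],[0.03,-0.21,0,0,0,64],[0.03,-0.21,0,0,0,72],[0.03,-0.21,0,0,0,80]]]' -0.18 | grep -E "force"
python3 -m handwheel '[[[0,0,0,0,0,8],[0,0,0,0,0,16],[0,0,0,0,0,24],[0,0,0,0,0,32],[0,0,0,0,0,40],[0,0,0,0,0,42],[0,0,0,0,0,42]]]' | grep -E "width"
python3 go.py -.232 -.535 .032 -32
```

```text
contact_force: [-0.1, 0.2, -0.2]
finger_force: 0.0
width: 0.0503
t 17.55 rail tcp [-0.2295 -0.5305] z 0.1153 ang -31.9 w 0.05 F rail [0.2 0.5 0.4]
[-0.0052, 0.0003, 0.0833, 0.0, -0.0, 0.1]
```

```bash
python3 -m handwheel '[[[-0.005,0,0.02,0,0,0],[-0.005,0,0.04,0,0,0],[-0.005,0,0.06,0,0,0],[-0.005,0,0.075,0,0,0],[-0.005,0,0.083,0,0,0],[-0.005,0,0.083,0,0,0]]]' | grep -E "force"
python3 -m handwheel '[[[0.006,0,0,0,0,0],[0.012,0,0,0,0,0],[0.018,0,0,0,0,0],[0.024,0,0,0,0,0],[0.03,0,0,0,0,0],[0.036,0,0,0,0,0],[0.042,0,0,0,0,0],[0.048,0,0,0,0,0],[0.054,0,0,0,0,0],[0.06,0,0,0,0,0]]]' | grep -E "force"
python3 -m handwheel '[[[0.007,0,0,0,0,0],[0.014,0,0,0,0,0],[0.021,0,0,0,0,0],[0.028,0,0,0,0,0],[0.035,0,0,0,0,0],[0.042,0,0,0,0,0],[0.049,0,0,0,0,0],[0.056,0,0,0,0,0],[0.063,0,0,0,0,0],[0.07,0,0,0,0,0]]]' | grep -E "force"
python3 go.py; python3 -c "
from go import *
objs()" | grep -E "z 0.06"
```

```text
contact_force: [-0.7, -0.1, -0.1]
finger_force: 0.0
contact_force: [-1.1, -3.5, 3.5]
finger_force: 2.4
contact_force: [-2.2, -5.1, 4.7]
finger_force: 2.8
t 20.15 rail tcp [-0.1641 -0.426 ] z 0.0328 ang -32.0 w 0.05 F rail [-2.9 -4.8  4.7]
top z 0.063 rail [ -97.  -622.4] size [86. 97.] ang -53.7
top z 0.063 rail [-124.6 -365.4] size [59. 97.] ang 55.1
top z 0.063 rail [-343.  -591.7] size [63. 95.] ang 82.3
top z 0.062 rail [-294.8 -427.6] size [30. 43.] ang 43.3
top z 0.062 rail [-350.6 -467.7] size [27. 83.] ang 58.0
side z 0.062 rail [-334.1 -439.7] size [95. 99.] ang -14.7
side z 0.061 rail [-100.6 -613.8] size [84. 98.] ang 82.1
side z 0.062 rail [-344.5 -591.7] size [63. 98.] ang 82.3
```

```bash
python3 -m handwheel '[[[0.007,0,0,0,0,0],[0.014,0,0,0,0,0],[0.021,0,0,0,0,0],[0.028,0,0,0,0,0],[0.035,0,0,0,0,0],[0.042,0,0,0,0,0],[0.049,0,0,0,0,0],[0.056,0,0,0,0,0],[0.063,0,0,0,0,0],[0.07,0,0,0,0,0]]]' | grep -E "force"
python3 -m handwheel '[[[0.007,0,0,0,0,0],[0.014,0,0,0,0,0],[0.021,0,0,0,0,0],[0.028,0,0,0,0,0],[0.035,0,0,0,0,0],[0.042,0,0,0,0,0],[0.048,0,0,0,0,0],[0.053,0,0,0,0,0],[0.057,0,0,0,0,0],[0.058,0,0,0,0,0]]]' | grep -E "force"
python3 go.py -.085 -.281 .032 -32
python3 -m handwheel '[[[0.005,-0.001,0,0,0,0],[0.01,-0.003,0,0,0,0],[0.015,-0.004,0,0,0,0],[0.02,-0.0055,0,0,0,0],[0.025,-0.007,0,0,0,0],[0.029,-0.008,0,0,0,0],[0.033,-0.009,0,0,0,0],[0.035,-0.0095,0,0,0,0],[0.036,-0.01,0,0,0,0]]]' | grep -E "force"
python3 go.py; python3 -c "
from go import *
objs()" | grep -E "z 0.06"
```

```text
contact_force: [-1.7, -3.1, 3.9]
finger_force: 2.4
contact_force: [-2.1, -3.8, 3.9]
finger_force: 2.4
t 22.25 rail tcp [-0.0963 -0.317 ] z 0.0322 ang -32.0 w 0.05 F rail [-2.6 -3.5  3.9]
[0.0365, -0.0095, 0.0002, -0.0, -0.0, 0.0]
contact_force: [-0.3, -4.0, 1.8]
finger_force: 1.9
t 23.15 rail tcp [-0.0858 -0.2813] z 0.0322 ang -32.0 w 0.051 F rail [-0.9 -3.9  1.8]
top z 0.063 rail [ -98.  -613.4] size [86. 98.] ang 84.1
top z 0.062 rail [ -47.8 -199.4] size [21. 68.] ang 68.3
top z 0.063 rail [ -86.1 -235.3] size [35. 57.] ang -81.8
top z 0.063 rail [-343.  -591.5] size [63. 94.] ang 82.2
top z 0.063 rail [-332.3 -437.1] size [94. 95.] ang -7.6
side z 0.061 rail [ 84.8 -58.8] size [ 7. 31.] ang -50.7
side z 0.062 rail [-334.  -438.8] size [95. 99.] ang -15.1
side z 0.062 rail [-100.3 -614. ] size [84. 97.] ang 81.5
side z 0.062 rail [-344.3 -591.6] size [63. 97.] ang 82.1
```

```bash
python3 -m handwheel '[[[-0.01,0,0,0,0,0],[-0.025,0,0,0,0,0],[-0.04,0,-0.01,0,0,0],[-0.055,0,-0.04,0,0,0],[-0.08,0,-0.07,0,0,0],[-0.12,0,-0.07,0,0,0],[-0.16,0,-0.07,0,0,0],[-0.16,0,-0.07,0,0,0]]]' | grep -E "force"
python3 go.py -.11 -.29 .034 -40; python3 -c "
from go import *
objs()
im,d=capture('top'); cv2.imwrite('pics/top2.png',cv2.resize(im[140:300,170:400,::-1],None,fx=3,fy=3))
for n in('top','side'): dish(n,A,C)" | grep -E "z 0.06|dish"
```

```text
contact_force: [-0.3, 0.2, -0.5]
finger_force: 0.0
t 24.05 rail tcp [-0.174  -0.4223] z 0.1033 ang -32.3 w 0.05 F rail [-0.3  0.2 -0.5]
[0.1462, -0.0167, 0.069, 0.1, 0.1, 7.7]
top z 0.061 rail [ -57.2 -234.9] size [95. 96.] ang -7.0
top z 0.063 rail [ -87.7 -629.1] size [66. 97.] ang -42.8
top z 0.063 rail [-343.4 -591.8] size [64. 94.] ang 83.6
top z 0.062 rail [-305.3 -430. ] size [49. 65.] ang 50.2
side z 0.068 rail [-212.4  -23.4] size [14. 49.] ang 66.5
side z 0.06 rail [ -30.7 -249.7] size [37. 95.] ang -24.8
side z 0.062 rail [-334.2 -439. ] size [95. 97.] ang -16.0
side z 0.062 rail [-100.8 -613.9] size [84. 99.] ang 82.4
side z 0.062 rail [-344.4 -591.6] size [63. 97.] ang 82.3
top dish ctr [-41.2 -92.2] size [ 79. 178.] ang 0.3 y [-179.9   -4.7] x [-79.5  -2.5]
side dish ctr [  -8.3 -169.1] size [ 5. 18.] ang -23.3 y [-177.2 -159.9] x [-14.3  -6.9]
```

View pics/top2.png

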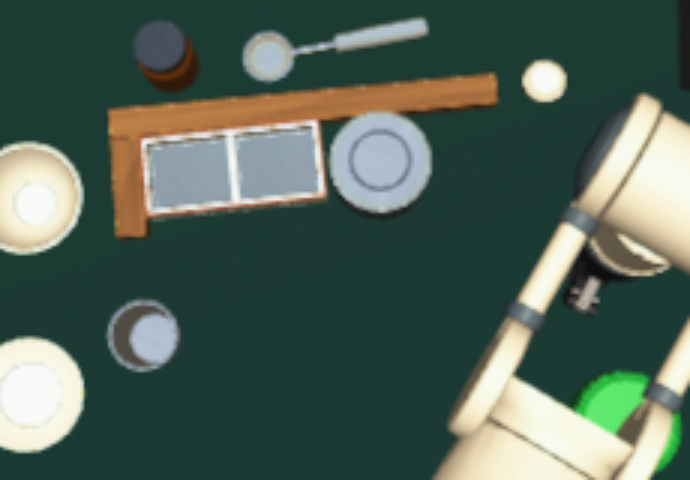

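The picture shows the dish seated at (235,170). The bowl at (380,162) is a few mm off both the dish end and the rail. I'll push it into that corner diagonally with closed fingers.

```bash
python3 -m handwheel '[[[0.0,0,0,0,0,0],[0.0,0,0,0,0,0],[0.03,0,0,0,0,2],[0.06,-0.004,0,0,0,4],[0.09,-0.008,0,0,0,6],[0.12,-0.012,0.01,0,0,7.7],[0.145,-0.0125,0.03,0,0,7.7],[0.145,-0.0125,0.05,0,0,7.7],[0.145,-0.0125,0.065,0,0,7.7],[0.145,-0.0125,0.069,0,0,7.7]]]' 1 | grep -E "force|width"
python3 -m handwheel '[[[0.004,0,0,0,0,0],[0.008,0,0,0,0,0],[0.012,0,0,0,0,0],[0.015,0,0,0,0,0],[0.017,0,0,0,0,0],[0.019,0,0,0,0,0]]]' | grep -E "force"
python3 go.py -.093 -.277 .034 -40
```

```text
contact_force: [-0.5, 0.1, 0.3]
width: 0.0003
finger_force: 0.0
contact_force: [-15.6, -11.9, 9.2]
finger_force: 10.1
t 25.9 rail tcp [-0.0945 -0.2762] z 0.0347 ang -39.8 w 0.0 F rail [-17.1  -9.7   9.2]
[0.0004, 0.0017, 0.0007, -0.0, 0.4, 0.2]
```

```bash
python3 -m handwheel '[[[0.0007,-0.0006,0,0,0,0],[0.0014,-0.0013,0,0,0,0],[0.0022,-0.0019,0,0,0,0],[0.0022,-0.0019,0,0,0,0]]]' | grep -E "force"
python3 go.py
python3 -m handwheel '[[[-0.004,0,0,0,0,0],[-0.01,0,0,0,0,0],[-0.025,0,0,0,0,0],[-0.04,0,-0.01,0,0,0],[-0.06,0,-0.04,0,0,0],[-0.09,0,-0.08,0,0,0],[-0.13,0.03,-0.1,0,0,0],[-0.17,0.06,-0.1,0,0,0],[-0.21,0.09,-0.1,0,0,0],[-0.21,0.09,-0.1,0,0,0]]]' | grep -E "force"
python3 go.py; python3 -c "
from go import *
objs()
im,d=capture('top'); cv2.imwrite('pics/top3.png',cv2.resize(im[160:230,200:330,::-1],None,fx=6,fy=6,interpolation=cv2.INTER_CUBIC))
im,d=capture('side'); cv2.imwrite('pics/side3.png',cv2.resize(im[120:290,200:400,::-1],None,fx=3.5,fy=3.5,interpolation=cv2.INTER_CUBIC))
for n in('top','side'): dish(n,A,C)"
```

```text
contact_force: [-14.6, -12.7, 8.8]
finger_force: 9.4
t 26.3 rail tcp [-0.0953 -0.274 ] z 0.0347 ang -39.8 w -0.0 F rail [-16.1 -10.6   8.8]
contact_force: [-1.0, 0.3, -1.6]
finger_force: 0.0
t 27.3 rail tcp [-0.1599 -0.4955] z 0.1332 ang -40.0 w -0.0 F rail [-0.9  0.4 -1.6]
top z 0.078 rail [  38.8 -613.7] size [108. 120.] ang -7.7
top z 0.088 rail [ 73.4 -37.6] size [47. 48.] ang -33.6
top z 0.023 rail [  78.9 -225.2] size [ 27. 147.] ang 8.2
top z 0.024 rail [  13.7 -410.7] size [33. 38.] ang 82.4
top z 0.061 rail [ -53.6 -229.4] size [95. 96.] ang -6.4
top z 0.044 rail [-53.8 101.1] size [ 86. 108.] ang 82.2
top z 0.072 rail [-199.2    9. ] size [55. 64.] ang 73.5
top z 0.021 rail [-242.9  123.4] size [ 92. 107.] ang 82.1
top z 0.063 rail [-342.8 -593.8] size [59. 94.] ang 81.9
side z 0.042 rail [-68.   64.5] size [18. 62.] ang 70.3
side z 0.03 rail [-44.8  11.5] size [ 72. 111.] ang -68.0
side z 0.022 rail [  76.6 -236.9] size [ 20. 130.] ang 5.5
side z 0.06 rail [ -95.9 -216.3] size [10. 52.] ang -21.2
side z 0.029 rail [   8.8 -304.2] size [ 31. 120.] ang -1.4
side z 0.023 rail [  12.1 -413. ] size [37. 40.] ang -7.3
side z 0.062 rail [-334.4 -439.9] size [ 95. 100.] ang -16.1
side z 0.077 rail [  37.2 -614.7] size [111. 120.] ang -7.6
side z 0.062 rail [-100.2 -614.2] size [84. 97.] ang 82.0
side z 0.062 rail [-344.6 -591.7] size [63. 97.] ang 82.0
top dish ctr [-41.  -92.3] size [ 78. 178.] ang -0.3 y [-179.7   -4.5] x [-79.2  -2.3]
   back [-4.  24.6]
   stop [-162.2   27.9]
side dish ctr [-44.7  -9.7] size [18. 55.] ang 90.0 y [-18.1  -0.4] x [-71.3 -18. ]
   back [-6.6 21.6]
   stop [-160.4   28.9]
```

View pics/top3.png

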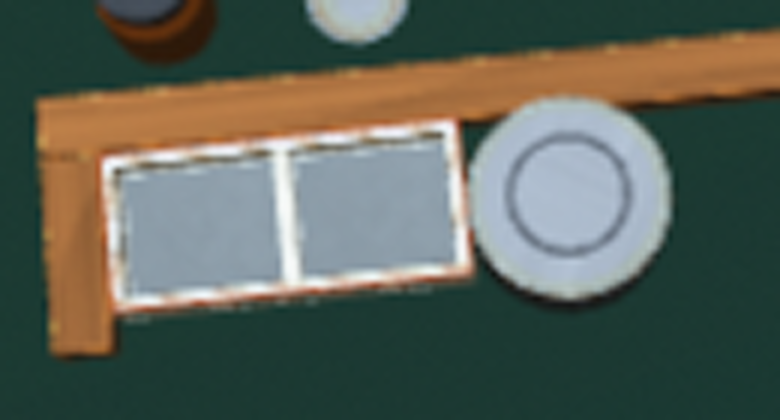

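View pics/side3.png

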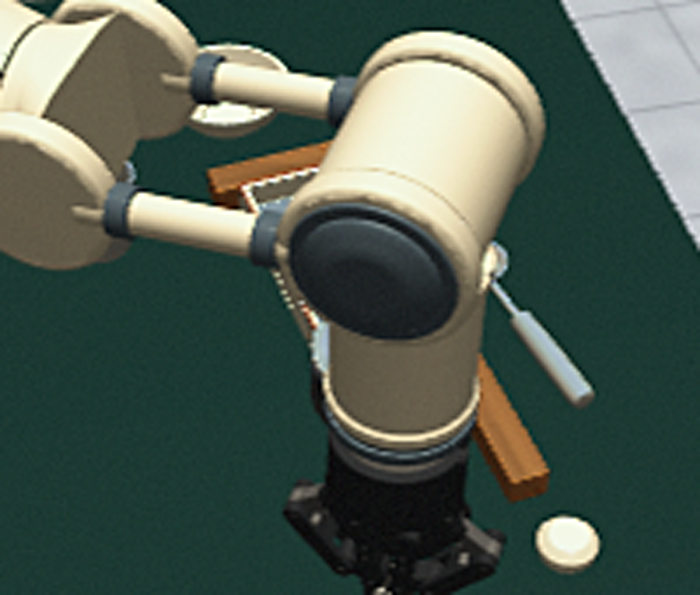

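The top picture shows the bowl at (570,195) against the rail and against the dish's free end at (468,195); the side view is blocked by the arm. To make sure the bowl touches the dish, I'll give one gentle push mostly along the rail and watch the force.

```bash
python3 go.py -.075 -.308 .036 -15
```

```text
t 27.6 rail tcp [-0.1569 -0.4881] z 0.1339 ang -39.6 w 0.0 F rail [ 0.1  0.3 -0.3]
[0.1909, -0.0517, 0.0979, 0.0, -0.0, -24.6]
```

```bash
python3 -m handwheel '[[[0.03,-0.01,0,0,0,-5],[0.06,-0.02,0,0,0,-10],[0.1,-0.03,0,0,0,-15],[0.13,-0.04,0,0,0,-20],[0.16,-0.048,0.01,0,0,-24.6],[0.18,-0.052,0.03,0,0,-24.6],[0.188,-0.052,0.06,0,0,-24.6],[0.188,-0.052,0.085,0,0,-24.6],[0.188,-0.052,0.097,0,0,-24.6],[0.188,-0.052,0.097,0,0,-24.6]]]' | grep -E "force"
python3 go.py -.070 -.289 .036 -15
python3 -m handwheel '[[[0.004,0,0,0,0,0],[0.008,0,0,0,0,0],[0.012,0,0,0,0,0],[0.015,0,0,0,0,0],[0.017,0,0,0,0,0]]]' | grep -E "force"
python3 go.py
```

```text
contact_force: [0.1, 0.4, 0.3]
finger_force: 0.0
t 28.6 rail tcp [-0.0783 -0.31  ] z 0.0342 ang -15.0 w -0.0 F rail [0.2 0.3 0.3]
[0.0224, 0.0026, -0.0018, -0.2, -0.0, -0.0]
contact_force: [0.0, 0.9, 0.1]
finger_force: 0.0
t 29.1 rail tcp [-0.0724 -0.2947] z 0.0369 ang -15.1 w -0.0 F rail [0.2 0.9 0.1]
```

```bash
python3 -m handwheel '[[[0.0015,0,0,0,0,0],[0.003,0,0,0,0,0],[0.0045,0,0,0,0,0],[0.0055,0,0,0,0,0]]]' | grep -E "force"
python3 go.py
python3 -m handwheel '[[[0.001,0,0,0,0,0],[0.002,0,0,0,0,0],[0.003,0,0,0,0,0]]]' | grep -E "force"
python3 go.py
```

```text
contact_force: [0.1, 1.2, 0.2]
finger_force: 0.0
t 29.5 rail tcp [-0.0713 -0.2896] z 0.0362 ang -15.1 w -0.0 F rail [0.2 1.2 0.2]
contact_force: [-0.9, -8.1, 0.3]
finger_force: 4.1
t 29.8 rail tcp [-0.071  -0.2884] z 0.0364 ang -15.1 w 0.0 F rail [-2.  -7.9  0.3]
```

```bash
python3 -m handwheel '[[[0.001,0,0,0,0,0],[0.002,0,0,0,0,0]]]' | grep -E "force"
python3 go.py
python3 -m handwheel '[[[-0.004,0,0,0,0,0],[-0.01,0,0,0,0,0],[-0.025,0,0,0,0,0],[-0.04,0,-0.01,0,0,0],[-0.06,0,-0.04,0,0,0],[-0.09,-0.03,-0.08,0,0,0],[-0.12,-0.07,-0.1,0,0,0],[-0.15,-0.1,-0.11,0,0,0],[-0.17,-0.11,-0.12,0,0,0],[-0.17,-0.11,-0.12,0,0,0]]]' | grep -E "force"
python3 -m handwheel '[[[0,0,0,0,0,0],[0,0,0,0,0,0],[0,0,0,0,0,0],[0,0,0,0,0,0]]]' | grep pos
python3 -c "
from go import *
objs()
for n in('top','side'): dish(n,A,C)
im,d=capture('top'); cv2.imwrite('pics/top4.png',cv2.resize(im[160:230,200:330,::-1],None,fx=6,fy=6,interpolation=cv2.INTER_CUBIC))"
```

```text
contact_force: [-2.6, -14.2, 1.8]
finger_force: 6.6
t 30.0 rail tcp [-0.0709 -0.2882] z 0.0366 ang -15.2 w -0.0 F rail [ -4.5 -13.7   1.8]
contact_force: [0.5, -0.3, -0.1]
finger_force: 0.0
tool_pos: [0.5132, -0.2813, 0.1555]
top z 0.078 rail [  38.1 -613.8] size [110. 121.] ang -7.8
top z 0.089 rail [ 73.2 -36.2] size [47. 49.] ang 80.8
top z 0.023 rail [  81.  -206.7] size [ 24. 184.] ang -1.8
top z 0.024 rail [  14.9 -412.3] size [36. 39.] ang -34.1
top z 0.061 rail [ -53.6 -229.6] size [95. 96.] ang -5.9
top z 0.063 rail [ -99.2 -614. ] size [84. 95.] ang 82.4
top z 0.044 rail [-54.1 100.4] size [ 87. 108.] ang 82.1
top z 0.073 rail [-199.4    8.8] size [54. 64.] ang 74.3
top z 0.021 rail [-242.8  123.2] size [ 92. 107.] ang 81.8
top z 0.063 rail [-342.9 -591.3] size [64. 94.] ang 82.4
top z 0.062 rail [-333.1 -437.7] size [95. 96.] ang 38.7
side z 0.087 rail [ 71.9 -36.9] size [49. 52.] ang -7.9
side z 0.061 rail [ -55.2 -232.1] size [98. 99.] ang 34.3
side z 0.07 rail [-216.1   -3.4] size [34. 66.] ang 21.8
side z 0.022 rail [  76.2 -231.1] size [ 20. 141.] ang 4.9
side z 0.023 rail [  11.7 -414.4] size [38. 41.] ang 39.1
side z 0.062 rail [-334.5 -439.4] size [95. 99.] ang -17.5
side z 0.077 rail [  36.8 -614.5] size [112. 120.] ang -7.7
side z 0.061 rail [-100.7 -613.9] size [84. 97.] ang 81.7
side z 0.062 rail [-344.4 -591.7] size [63. 97.] ang 82.3
top dish ctr [-40.8 -92.1] size [ 79. 177.] ang -0.2 y [-179.5   -4.4] x [-79.3  -2.5]
   back [-3.9 24.6]
   stop [-164.8   28.4]
side dish ctr [-35.1 -83.9] size [ 61. 168.] ang -2.2 y [-164.8   -4.9] x [-66.7  -6.2]
   back [-6.8 22. ]
```

View pics/top4.png

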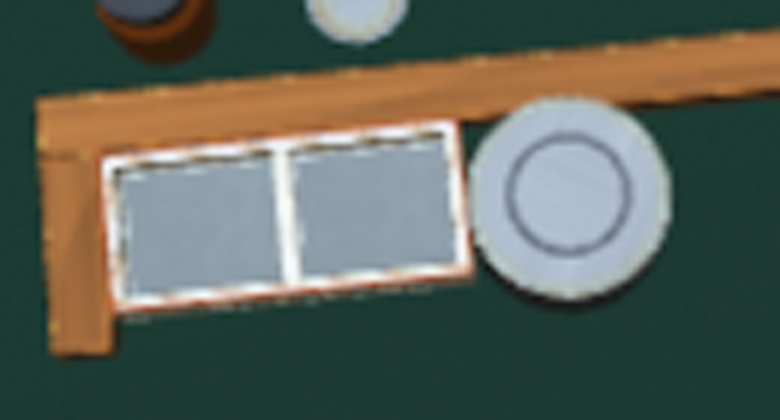

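The bowl at (570,195) didn't move under 14 N, so it is firmly against the dish end at (468,195) and the rail. The dish is still home and the bystanders read where they started, so I'm handing in.

```bash
python3 -c "
from bench import finish_job
print(finish_job())"
```

```text
the job is handed in; nothing more can be done
None
```

I pushed the dish home into the rail corner, then pushed the steel rice bowl up against both the back rail and the dish's free end. I handed the job in at about 31 s of the 72 s limit, with the bystanders where they stood and the arm clear of everything; no verdict came back.

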